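# Sockets back on the strip in order of size

### The job

Put the four loose sockets away on the socket strip in order of size, one standing in the middle of each round pad: the largest on the pad next to the wire hanging loop, then smaller and smaller, with the smallest on the pad farthest from the loop. Keep them upright as they are, without tipping any over, and leave the two little dosing cups where they stand.

Things in the scene. Friction and masses are not known exactly. Their poses are not given: they have to be found in the camera images.
- socket_A_mid (a point): centre (half-way up, on the axis) of the largest of four round steel wrench sockets, 54 mm in diameter and 70 mm high, standing upright on its closed end on a 3 mm thick dark rubber mat, hexagonal recess upward; loose, up to 0.5 kg; its z axis points up along the socket's axis. Grip it across its outside, any yaw
- socket_B_mid (a point): centre (half-way up, on the axis) of the second largest of four round steel wrench sockets, 42 mm in diameter and 58 mm high, standing upright on its closed end on a 3 mm thick dark rubber mat, hexagonal recess upward; loose, up to 0.5 kg; its z axis points up along the socket's axis. Grip it across its outside, any yaw
- socket_C_mid (a point): centre (half-way up, on the axis) of the second smallest of four round steel wrench sockets, 32 mm in diameter and 48 mm high, standing upright on its closed end on a 3 mm thick dark rubber mat, hexagonal recess upward; loose, up to 0.5 kg; its z axis points up along the socket's axis. Grip it across its outside, any yaw
- socket_D_mid (a point): centre (half-way up, on the axis) of the smallest of four round steel wrench sockets, 22 mm in diameter and 40 mm high, standing upright on its closed end on a 3 mm thick dark rubber mat, hexagonal recess upward; loose, up to 0.5 kg; its z axis points up along the socket's axis. Grip it across its outside, any yaw
- pad_1_top (a point): centre of the upper face of the pad next to the wire hanging loop, on the fixed aluminium socket strip (285 x 66 mm, with a dark wire loop at one end only). The four dark round pads are alike: flat, 56 mm in diameter, upper face 12 mm above the table, in one row 75 mm apart. x axis along the row toward the loop end, z up
- pad_2_top (a point): centre of the upper face of the second pad from the loop, on the fixed aluminium socket strip (285 x 66 mm, with a dark wire loop at one end only). The four dark round pads are alike: flat, 56 mm in diameter, upper face 12 mm above the table, in one row 75 mm apart. x axis along the row toward the loop end, z up
- pad_3_top (a point): centre of the upper face of the third pad from the loop, on the fixed aluminium socket strip (285 x 66 mm, with a dark wire loop at one end only). The four dark round pads are alike: flat, 56 mm in diameter, upper face 12 mm above the table, in one row 75 mm apart. x axis along the row toward the loop end, z up
- pad_4_top (a point): centre of the upper face of the last pad, farthest from the loop, on the fixed aluminium socket strip (285 x 66 mm, with a dark wire loop at one end only). The four dark round pads are alike: flat, 56 mm in diameter, upper face 12 mm above the table, in one row 75 mm apart. x axis along the row toward the loop end, z up
- cup_far: small clear plastic dosing cup with a dried ochre residue inside, standing on the table beyond the work, 52 mm across the rim and 35 mm high, origin at the centre of its underside; a bystander, to be left alone
- cup_near: small clear plastic dosing cup with a dried ochre residue inside, standing on the table between the work and the robot, 52 mm across the rim and 35 mm high, origin at the centre of its underside; a bystander, to be left alone
There are look-alikes about, which are no part of the job. What is shaped like the part that bears socket_C_mid but brown or green is not meant. Leave any yellow look-alike of the part that bears socket_A_mid alone.

How it is judged (in metres and radians):
At the end, for the whole second after the job is handed in: Each socket stands upright (within 0.1 rad), at rest and released on its own pad, its axis within 12 mm of the pad's centre and its foot on the pad (within 4 mm in height): largest next to the loop, then second largest, second smallest, and smallest farthest from the loop (horizontal distance between socket_A_mid and pad_1_top below 0.012 m and z of socket_A_mid in the frame of pad_1_top between 0.031 and 0.039 m and angle between each of socket_A_mid, socket_B_mid, socket_C_mid, socket_D_mid's own z axis and vertical below 0.1 rad and linear speed of each of socket_A, socket_B, socket_C, socket_D below 0.01 m/s and horizontal distance between socket_B_mid and pad_2_top below 0.012 m and z of socket_B_mid in the frame of pad_2_top between 0.025 and 0.033 m and horizontal distance between socket_C_mid and pad_3_top below 0.012 m and z of socket_C_mid in the frame of pad_3_top between 0.02 and 0.028 m and horizontal distance between socket_D_mid and pad_4_top below 0.012 m and z of socket_D_mid in the frame of pad_4_top between 0.016 and 0.024 m); the robot touches nothing.
It fails at once if a socket is tipped over (more than 0.6 rad from upright) (angle between any of socket_A_mid, socket_B_mid, socket_C_mid, socket_D_mid's own z axis and vertical above 0.6 rad).
It fails at once if a dosing cup is moved by more than 20 mm or tipped (distance of any of cup_far, cup_near from where it was at the start of the episode above 0.02 m or angle between any of cup_far, cup_near's own z axis and vertical above 0.3 rad).
It also fails if it takes over 112 s, if anything falls off the work surface, if the arm or the gripper's body presses on something with over 40 N, if the wrist force passes 120 N, or if a joint passes its speed limit or range.

### The arm

A 6-joint arm with a two-finger parallel gripper is mounted at the origin on a cart in front of the work surface, level with it; the furniture and walls round the work are solid. World frame = base frame: x ahead of the robot, y to its left, z up, the work surface at z = 0. Lengths are in m, angles in degrees, forces in N, time in s.
With the tool pointing down it reaches from about 0.3 to 0.75 m from the base axis. Payload 8.5 kg.
Tool frame: the origin (TCP) lies at the very end of the fingers, on their centre line; the grasp point (between the pads) lies 19 mm behind it; z points along the fingers, y is the line along which they close (so a half turn about z gives the same grasp; the last joint's range is limited). The gripper opens to 85 mm and grips with 20 to 120 N. Pads are 22 mm wide; open, the fingers measure 114 mm over their backs; the gripper's body (76 mm by 85 mm) begins 54 mm behind the grasp point. The pads swing forward as they close: fully open they stand 13 mm farther back than shut.
Start: joints at [-87.852, 21.807, 74.336, -0, 83.858, -12.336], TCP at [0.138, -0.533, 0.231] pointing down, gripper open.
Joint ranges: [-178.18, 178.18], [-50.72, 133.34], [12.68, 142.11], [-81.47, 261.47], [9.98, 163.14], [-165.26, 165.26]. Speed limits (degrees/s): [136.94, 136.94, 180, 180, 180, 180].

### API

Orientations are given as a 3x3 rotation matrix whose columns are the frame's x, y, z axes.
In Python, from rig import observe, cams, ticket gives the robot as it stands.
- The arm moves only by the tool move_arm, never from a script. Its arguments are lists of equal length, an entry for each row: "jaw": the finger opening in cm, from 0 to 8.54; "dp": the shift along the tool's x, y, z in cm, a list of three; "turn": the turn, a rotation vector about the tool's x, y, z in rad, a list of three. In form: {"jaw": [jaw, ...], "dp": [[tx, ty, tz], ...], "turn": [[wx, wy, wz], ...]}. A call has 1 to 12 rows; each row shifts and turns the commanded pose from where the row before left it, along the tool's axes as they then stand; what a row does not reach is not made up. A row lasts 1/12 s, in which the tool goes at most 41.7 mm and 7.16 degrees, less where a joint would pass 70% of its speed; a pose out of reach is approached as far as the arm can. A call is refused whole if a number of a shift passes 4.17 or a number of a turn 0.125, either way. A call with a gripper value outside its range is refused whole. The fingers move at their own pace and stop on an object; "force" is the grip in N (left out, the last holds). Time passes only in rows, so rows that do not move let the fingers close. It gives the time, the measured TCP pose, the force, the opening and the grip force at its end, in the units of the state.
- observe(): the state, without advancing time (a new reading comes with each control period).
- cams.get_image(name): name is "side" or "top" or "wrist"; returns (picture, depth): 420x560x3 uint8, red, green, blue; 420x560 float32, m along the optical axis (not along the pixel's ray), 0 where there is no reading.
- cams.calibration(name): a dict with "vertical_fov" (degrees; the focal length in pixels is half the picture's height over the tangent of half this angle, whatever the lens; pixels are square), "cx", "cy" (the principal point, pixels), "k1" (the pictures are not rectified: a ray, as slopes to the right and down, at radius r is drawn at 1 + k1 r^2 times it, then the intrinsics apply), "view" (4x4, takes a point from world to camera coordinates); the wrist camera has in their place "tool_from_camera" (4x4, takes a point from camera to tool coordinates, whose origin is the TCP and whose axes are the flange's). Camera axes: x right, y up, looking along -z (the intrinsics and any distortion apply to the point x, -y, -z); pixel columns grow to the right and rows downward; lengths in m; the calibration is good to about 2 mm. A picture is of the moment at which its call begins: read the wrist's pose just before it. calibration takes no time and is no camera call.
- ticket.close_job(): hands the job in; it is judged then, once.
Trained networks look in the newest picture that a camera, given by its name, has taken for a name from the list of things; names that differ only in an ending like _2 or _b are one class to them, and where a whole thing is asked for, a point or a joint stands for the part that bears it (a point fixed in the world has none). Each returns a list of dicts, best first, with "p" (0 to 1); they miss things now and then, are a little off and sometimes report something else, mostly with a low value. They report only what shows in the picture. A call takes as long as a camera call. They do not tell look-alikes from the thing itself.
- cams.spot_in(camera, query): "box" ([centre column, centre row, width, height] as shares, 0 to 1, of the picture: columns of its width, rows of its height, round what is visible of it).
- cams.outline_of(camera, query): "mask" (420x560 bool, what is visible of it) and "box" ([centre column, centre row, width, height] as shares, 0 to 1, of the picture: columns of its width, rows of its height, round what is visible of it).
- cams.mark_of(camera, query): "location" ([column, row] as shares, 0 to 1, of the picture: columns of its width, rows of its height: a listed point, or the origin of a listed thing).
The state is a dict: "time_s": time; "q": joint angles; "qvel": joint speeds; "joint_efforts": joint torques, N m; "position": TCP position; "tool_rot": TCP orientation; "ft_force": force on the tool from outside, world axes, zero at the start; "wrist_torque": the same for the moment, N m; "grip_width": finger opening in m; "gripper_force": force on a finger pad.
Only numpy, scipy, OpenCV 4.12 (cv2) and the standard library are available. Lean on these libraries where they do the work, as an engineer would, in place of code of your own. Each camera call takes 0.05 s, during which the arm holds its last target. There are 200 camera calls.

## Working session

There is one attempt and no reset: what is moved stays moved. The work goes in short steps, Python scripts to look and compute and a tool call to move; the robot and the scene stay as the last step left them, time stands still between calls to the robot, and variables do not carry over. Pictures are saved under pics/ and viewed, at most 14 in all, crops included, and the job is handed in when it is done.

Besides the shell and the picture viewer there is one more tool, called after "Emit:" in YAML: its name, and indented under it one key for each argument. move_arm: Moves the arm, as the interface text tells. Its arguments: {"type":"object","properties":{"jaw":{"type":"array","items":{"type":"number"}},"dp":{"type":"array","items":{"type":"array","items":{"type":"number"}}},"turn":{"type":"array","items":{"type":"array","items":{"type":"number"}}},"force":{"type":"number"}},"required":["jaw","dp","turn"]}

```bash
mkdir -p pics; ls
cat > h.py <<'E'
import numpy as np, cv2
from rig import observe, cams, ticket
def K(c,h=420):
    f=h/2/np.tan(np.radians(c["vertical_fov"])/2); return f
def shot(name,fn=None):
    s=observe(); im,d=cams.get_image(name)
    np.savez(f'last_{name}.npz',im=im,d=d,p=s['position'],R=s['tool_rot'])
    if fn: cv2.imwrite('pics/'+fn,im[:,:,::-1])
    return im,d
def cam2world(name):
    c=cams.calibration(name)
    if name=='wrist':
        z=np.load('last_wrist.npz'); T=np.eye(4);T[:3,:3]=z['R'];T[:3,3]=z['p']
        return T@np.array(c['tool_from_camera'])
    return np.linalg.inv(np.array(c['view']))
def ray(name,uv):
    c=cams.calibration(name); f=K(c)
    uv=np.atleast_2d(np.array(uv,float)); x=(uv-[c['cx'],c['cy']])/f
    y=x.copy()
    for _ in range(20): y=x/(1+c['k1']*(y**2).sum(1,keepdims=True))
    return np.c_[y[:,0],-y[:,1],-np.ones(len(y))]
def atz(name,uv,z):
    M=cam2world(name); r=ray(name,uv)@M[:3,:3].T; o=M[:3,3]
    return o+r*((z-o[2])/r[:,2])[:,None]
def cloud(name,uv,d):
    uv=np.atleast_2d(np.array(uv,int)); M=cam2world(name)
    return (ray(name,uv)*d[uv[:,1],uv[:,0]][:,None])@M[:3,:3].T+M[:3,3]
E
python3 - <<'E'
from h import *
s=observe();print(s['position'],np.round(s['tool_rot'],3),s['time_s'])
for n in('top','side'):
    shot(n,n+'1.png')
    for q in ['socket_A_mid','socket_B_mid','socket_C_mid','socket_D_mid','pad_1_top','pad_2_top','pad_3_top','pad_4_top','cup_far','cup_near']:
        print(n,q,[(round(r['p'],2),(np.array(r['location'])*[560,420]).round()) for r in cams.mark_of(n,q)[:4]])
E
```

```text
pics
[ 0.137549   -0.53221352  0.23072319] [[ 0.968  0.25  -0.   ]
 [ 0.25  -0.968  0.001]
 [ 0.    -0.001 -1.   ]] 0.0
top socket_A_mid [(0.9, array([312., 216.])), (0.86, array([363., 297.]))]
top socket_B_mid [(0.69, array([265., 128.])), (0.59, array([378., 180.]))]
top socket_C_mid [(0.63, array([323., 172.])), (0.6, array([262., 159.])), (0.45, array([259., 195.]))]
top socket_D_mid [(0.46, array([372., 230.]))]
top pad_1_top [(0.62, array([184., 255.]))]
top pad_2_top [(0.55, array([181., 227.]))]
top pad_3_top [(0.75, array([312., 216.])), (0.62, array([185., 192.])), (0.5, array([267., 128.])), (0.22, array([182., 157.]))]
top pad_4_top [(0.66, array([183., 226.]))]
top cup_far [(0.76, array([267., 127.]))]
top cup_near [(0.56, array([261., 244.]))]
side socket_A_mid [(0.89, array([192., 282.])), (0.74, array([279., 231.]))]
side socket_B_mid [(0.75, array([246., 177.])), (0.73, array([345., 265.]))]
side socket_C_mid [(0.79, array([330., 232.])), (0.79, array([324., 201.])), (0.73, array([289., 205.]))]
side socket_D_mid [(0.54, array([283., 279.]))]
side pad_1_top [(0.47, array([217., 183.])), (0.24, array([281., 282.])), (0.15, array([246., 220.]))]
side pad_2_top [(0.75, array([247., 180.]))]
side pad_3_top [(0.66, array([269., 176.]))]
side pad_4_top [(0.42, array([298., 168.]))]
side cup_far [(0.55, array([357., 207.]))]
side cup_near [(0.77, array([246., 220.]))]
```

Run:
```python
import cv2
a=cv2.imread('pics/top1.png');cv2.imwrite('pics/top1c.png',cv2.resize(a[90:330,130:430],None,fx=2.5,fy=2.5,interpolation=cv2.INTER_CUBIC))
```

```text
(no output)
```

View pics/top1c.png

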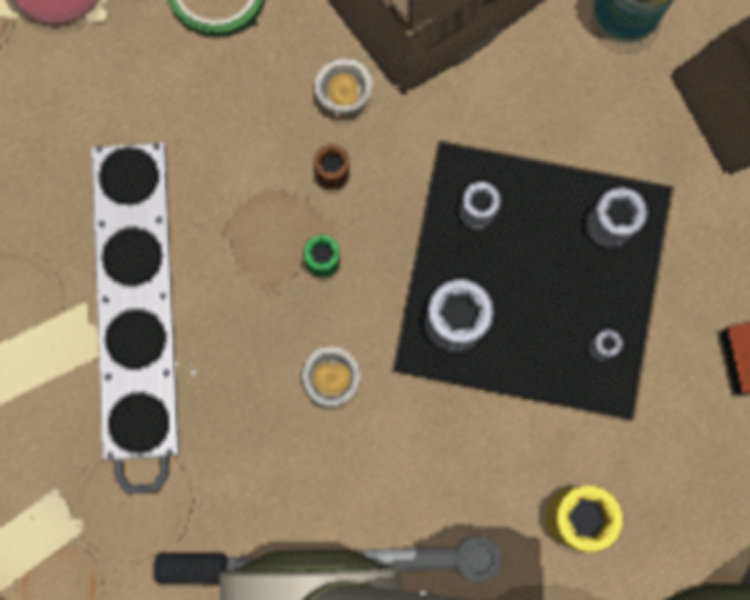

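View pics/side1.png

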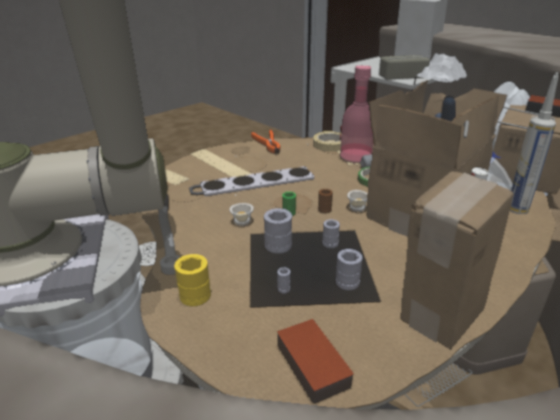

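Look-alikes in the top view: steel candidates are A (314,215), B (379,175), C (322,171) and D (373,227). The yellow socket (366,297), green (259,192) and brown (262,157) are not meant. The cups are at (267,125) and (262,240). The loop is at the bottom end of the strip, so pads 1 to 4 are at (185,258), (184,225), (182,192) and (181,160).

Run:
```python
from h import *
z=np.load('last_top.npz');im,d=z['im'],z['d']
H=dict(A=(314.4,215,.073),B=(379,175,.061),C=(322,171,.051),D=(373,227,.043))
for k,(u,v,h) in H.items():
    g=np.stack(np.meshgrid(np.arange(int(u)-16,int(u)+17),np.arange(int(v)-16,int(v)+17)),-1).reshape(-1,2)
    P=cloud('top',g,d); m=abs(P[:,2]-h)<.008
    q=P[m]; c,r=cv2.minEnclosingCircle((q[:,:2]*1000).astype(np.float32))
    print(k,'pix',atz('top',(u,v),h)[0].round(4),'depth',m.sum(),np.median(q[:,2]).round(4) if m.any() else 0,np.round(c,1),round(r,1))
for k,(u,v,h) in dict(p1=(185.2,258.4,.012),p2=(184,225.6,.012),p3=(182.5,192,.012),p4=(181.6,160.4,.012),far=(267,125,.035),near=(262,240.5,.035),loop=(186.5,283,.01),yel=(366,297,.07),grn=(258.5,192,.05),brn=(262,157,.05)).items(): print(k,atz('top',(u,v),h)[0].round(4))
# everything tall
g=np.stack(np.meshgrid(np.arange(0,560,2),np.arange(0,330,2)),-1).reshape(-1,2);P=cloud('top',g,d)
m=(P[:,2]>.09);Q=(P[m,:2]*20).round()/20
u,c=np.unique(Q,axis=0,return_counts=True)
for a in u[c>6]: print(a.round(2),P[m][(Q==a).all(1),2].max().round(2),end='; ')
```

```text
A pix [ 0.4974 -0.1109  0.073 ] depth 302 0.0723 [ 500.1 -109.1] 26.8
B pix [ 0.5894 -0.2519  0.061 ] depth 194 0.0597 [ 591.6 -251.3] 22.3
C pix [ 0.5987 -0.129   0.051 ] depth 108 0.0501 [ 601.9 -129. ] 15.8
D pix [ 0.4775 -0.2408  0.043 ] depth 50 0.0425 [ 478.4 -240.3] 11.1
p1 [0.4048 0.1698 0.012 ]
p2 [0.4777 0.1757 0.012 ]
p3 [0.5539 0.1824 0.012 ]
p4 [0.627  0.1875 0.012 ]
far [ 0.7068 -0.0058  0.035 ]
near [4.448e-01 4.000e-04 3.500e-02]
loop [0.3512 0.1648 0.01  ]
yel [ 0.3275 -0.2188  0.07  ]
grn [0.5496 0.0098 0.05  ]
brn [0.6285 0.0037 0.05  ]
[ 0.25 -0.  ] 0.26; [0.25 0.05] 0.2; [ 0.3  -0.55] 0.19; [ 0.3 -0.2] 0.66; [ 0.3  -0.15] 0.66; [ 0.3  -0.05] 0.34; [ 0.3 -0. ] 0.25; [0.3  0.05] 0.2; [ 0.35 -0.6 ] 0.14; [ 0.35 -0.55] 0.18; [ 0.35 -0.  ] 1.18; [ 0.4 -0.6] 0.13; [ 0.6 -0.4] 0.23; [ 0.6  -0.35] 0.23; [ 0.65 -0.45] 0.23; [ 0.65 -0.4 ] 0.24; [ 0.65 -0.35] 0.24; [ 0.7  -0.45] 0.24; [ 0.7 -0.4] 0.24; [ 0.7  -0.35] 0.24; [ 0.7 -0.3] 0.24; [ 0.7 -0.1] 0.21; [ 0.7  -0.05] 0.26; [ 0.75 -0.6 ] 0.12; [ 0.75 -0.4 ] 0.24; [ 0.75 -0.35] 0.24; [ 0.75 -0.3 ] 0.17; [ 0.75 -0.25] 0.18; [ 0.75 -0.15] 0.26; [ 0.75 -0.1 ] 0.26; [ 0.75 -0.05] 0.26; [ 0.75 -0.  ] 0.26; [0.75 0.25] 0.12; [ 0.8 -0.6] 0.16; [ 0.8 -0.3] 0.21; [ 0.8  -0.25] 0.21; [ 0.8 -0.2] 0.26; [ 0.8  -0.15] 0.26; [ 0.8 -0.1] 0.28; [ 0.8  -0.05] 0.19; [0.8 0. ] 0.26; [0.8  0.05] 0.25; [0.8 0.2] 0.14; [0.8  0.25] 0.26; [0.8 0.3] 0.26; [ 0.85 -0.6 ] 0.19; [ 0.85 -0.55] 0.18; [ 0.85 -0.15] 0.26; [ 0.85 -0.1 ] 0.28; [ 0.85 -0.05] 0.16; [ 0.85 -0.  ] 0.2; [0.85 0.05] 0.26; [0.85 0.2 ] 0.13; [0.85 0.25] 0.26; [0.85 0.3 ] 0.26; [ 0.9 -0.6] 0.19; [ 0.9  -0.55] 0.19; [ 0.9  -0.15] 0.21; [ 0.9 -0.1] 0.26; [ 0.9 -0. ] 0.21; [0.9  0.05] 0.25; [0.9 0.1] 0.24; [ 0.95 -0.55] 0.18; [ 0.95 -0.1 ] 0.17; [ 0.95 -0.05] 0.1; [ 0.95 -0.  ] 0.17; [0.95 0.05] 0.17;
```

Run:
```python
from h import *
z=np.load('last_top.npz');d=z['d']
g=np.stack(np.meshgrid(np.arange(0,560),np.arange(0,330)),-1).reshape(-1,2);P=cloud('top',g,d)
for x0,y0,n in((.592,-.251,'B'),(.602,-.129,'C'),(.478,-.24,'D'),(.627,.1875,'p4')):
    m=(P[:,2]>.085)&(d[g[:,1],g[:,0]]>0)&(P[:,2]<.3); r=np.hypot(P[m,0]-x0,P[m,1]-y0); i=np.argsort(r)[[5,50]]; print(n,r[i].round(3),P[m][i].round(3))
```

```text
B [0.111 0.112] [[ 0.653 -0.343  0.183]
 [ 0.653 -0.345  0.158]]
C [0.122 0.124] [[ 0.711 -0.073  0.095]
 [ 0.708 -0.065  0.14 ]]
D [0.19  0.192] [[ 0.62  -0.367  0.189]
 [ 0.626 -0.364  0.183]]
p4 [0.161 0.162] [[0.779 0.24  0.115]
 [0.779 0.245 0.094]]
```

Emit:
move_arm:
  jaw: [8.5,8.5,8.5,8.5,8.5,8.5,8.5,8.5,8.5,8.5,8.5,8.5]
  dp:
    - [0,0,0]
    - [0,0,0]
    - [0,0,0]
    - [2,-2.35,0]
    - [2,-2.35,0]
    - [2,-2.35,0]
    - [2,-2.35,0]
    - [2,-2.35,0]
    - [2,-2.35,0]
    - [2,-2.35,0]
    - [2,-2.35,0]
    - [2,-2.35,0]
  turn:
    - [0,0,0.0842]
    - [0,0,0.0842]
    - [0,0,0.0842]
    - [0,0,0]
    - [0,0,0]
    - [0,0,0]
    - [0,0,0]
    - [0,0,0]
    - [0,0,0]
    - [0,0,0]
    - [0,0,0]
    - [0,0,0]

```text
time_s: 2.1
position: [0.3183, -0.3197, 0.2315]
tool_rot: [[1.0, -0.0, 0.0], [-0.0, -1.0, -0.0], [0.0, 0.0, -1.0]]
ft_force: [0.8, -0.2, -0.7]
grip_width: 0.085
gripper_force: 0.0
```

Emit:
move_arm:
  jaw: [8.5,8.5,8.5,8.5,8.5,8.5,8.5,8.5]
  dp:
    - [2.6,-3.0,0]
    - [2.6,-3.0,0]
    - [2.6,-3.0,0]
    - [2.6,-3.0,0]
    - [2.6,-3.0,0]
    - [2.6,-3.0,0]
    - [2.5,-3.0,0]
    - [0,0,0]
  turn:
    - [0,0,0]
    - [0,0,0]
    - [0,0,0]
    - [0,0,0]
    - [0,0,0]
    - [0,0,0]
    - [0,0,0]
    - [0,0,0]

```text
time_s: 2.77
position: [0.5013, -0.1063, 0.2312]
tool_rot: [[1.0, 0.006, 0.001], [0.006, -1.0, 0.001], [0.001, -0.001, -1.0]]
ft_force: [-1.4, -0.5, -0.1]
grip_width: 0.0848
gripper_force: 0.0
```

```bash
cat >> h.py <<'E'
def rims(cands):
    """wrist look: refine tops (x,y,h,r) by depth band"""
    im,d=shot('wrist'); g=np.stack(np.meshgrid(np.arange(560),np.arange(420)),-1).reshape(-1,2)
    P=cloud('wrist',g,d); ok=d[g[:,1],g[:,0]]>0
    for k,(x,y,h,r) in cands.items():
        m=ok&(abs(P[:,2]-h)<.005)&(np.hypot(P[:,0]-x,P[:,1]-y)<r+.012)
        if m.sum()<20: print(k,'none',m.sum()); continue
        c,rr=cv2.minEnclosingCircle((P[m,:2]*1000).astype(np.float32)); print(k,m.sum(),P[m,2].mean().round(4),np.round(c,1),round(rr,1))
    return im,d
S=dict(A=(.5,-.109,.073,.027),B=(.5916,-.2513,.061,.021),C=(.602,-.129,.051,.016),D=(.4784,-.2403,.043,.011))
E
python3 - <<'E'
from h import *
im,d=rims(S); cv2.imwrite('pics/w1.png',im[:,:,::-1])
E
```

```text
A 1384 0.0727 [ 502.9 -110.8] 26.9
B 954 0.0604 [ 594.1 -252.1] 21.3
C 529 0.0507 [ 604.5 -131. ] 16.0
D 217 0.0422 [ 481.1 -242. ] 11.0
```

View pics/w1.png

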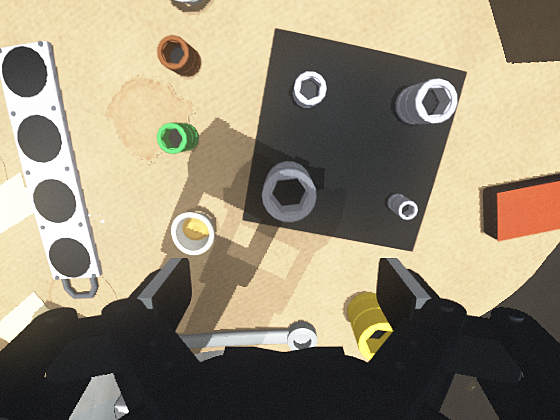

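Wrist view: the steel sockets are A (289,190), B (437,101), C (310,89) and D (404,208). Pads 1 to 4 are at (70,257), (54,200), (39,138) and (24,70). This matches the top view, so I'm descending on A.

Run:
```python
from h import *
z=np.load('last_wrist.npz');im=z['im'];g=cv2.cvtColor(im,cv2.COLOR_RGB2GRAY)
for k,(u,v) in dict(p1=(70,257),p2=(54,200),p3=(39,138),p4=(24,70)).items():
    n,l,st,ce=cv2.connectedComponentsWithStats((g<70).astype(np.uint8)); i=l[v,u]
    print(k,st[i],atz('wrist',ce[i],.012)[0].round(4))
```

```text
p1 [     0      0    560    420 154702] [ 0.5219 -0.0864  0.012 ]
p2 [     0      0    560    420 154702] [ 0.5219 -0.0864  0.012 ]
p3 [     0      0    560    420 154702] [ 0.5219 -0.0864  0.012 ]
p4 [   2   47   45   50 1224] [0.6368 0.1869 0.012 ]
```

Emit:
move_arm:
  jaw: [8.5,8.5,8.5,8.5,8.5,8.5,8.5,8.5,8.5]
  dp:
    - [0.1,0.4,2.5]
    - [0,0,3.5]
    - [0,0,3.5]
    - [0,0,3]
    - [0,0,2.5]
    - [0,0,2]
    - [0,0,2]
    - [0,0,1.6]
    - [0,0,0]
  turn:
    - [0,0,0]
    - [0,0,0]
    - [0,0,0]
    - [0,0,0]
    - [0,0,0]
    - [0,0,0]
    - [0,0,0]
    - [0,0,0]
    - [0,0,0]

```text
time_s: 3.57
position: [0.4977, -0.1153, 0.0229]
tool_rot: [[1.0, -0.001, -0.005], [-0.001, -1.0, 0.002], [-0.005, -0.002, -1.0]]
ft_force: [-0.1, -0.0, -0.9]
grip_width: 0.0846
gripper_force: 0.0
```

Emit:
move_arm:
  jaw: [8.5,8.5,4.5,4.5,4.5,4.5,4.5,4.5,4.5,4.5]
  dp:
    - [0.4,-0.4,0]
    - [0,0,0]
    - [0,0,0]
    - [0,0,0]
    - [0,0,0]
    - [0,0,0]
    - [0,0,0]
    - [0,0,0]
    - [0,0,0]
    - [0,0,0]
  turn:
    - [0,0,0]
    - [0,0,0]
    - [0,0,0]
    - [0,0,0]
    - [0,0,0]
    - [0,0,0]
    - [0,0,0]
    - [0,0,0]
    - [0,0,0]
    - [0,0,0]
  force: 60

```text
time_s: 4.4
position: [0.5038, -0.1109, 0.0265]
tool_rot: [[1.0, 0.0, 0.002], [0.0, -1.0, -0.0], [0.002, 0.0, -1.0]]
ft_force: [-1.7, 1.7, 8.9]
grip_width: 0.0525
gripper_force: 62.5
```

Run:
```python
from h import *
z=np.load('last_wrist.npz')
# not dark on strip: view V values
im=z['im'];g=im.max(2)
for t in (60,90,120):
  n,l,st,ce=cv2.connectedComponentsWithStats((g[:300,:110]<t).astype(np.uint8))
  print(t,[(s[4],atz('wrist',c,.012)[0].round(4)) for s,c in zip(st[1:],ce[1:]) if 500<s[4]<3000])
```

```text
60 []
90 [(np.int32(1747), array([0.631 , 0.1862, 0.012 ]))]
120 [(np.int32(1773), array([0.6311, 0.1862, 0.012 ])), (np.int32(1599), array([0.5566, 0.1801, 0.012 ])), (np.int32(1401), array([0.4818, 0.174 , 0.012 ])), (np.int32(1231), array([0.4074, 0.1682, 0.012 ]))]
```

Emit:
move_arm:
  jaw: [4.5,4.5,4.5,4.5,4.5,4.5,4.5,4.5,4.5,4.5,4.5,4.5]
  dp:
    - [0,0,-1]
    - [0,0,-2.2]
    - [0,0,-3]
    - [0,0,-2.5]
    - [0,0,-1.3]
    - [-0.5,-1.5,0]
    - [-1,-2.9,0]
    - [-1.2,-3.6,0]
    - [-1.2,-3.6,0]
    - [-1.2,-3.6,0]
    - [-1.2,-3.6,0]
    - [-1,-2.9,0]
  turn:
    - [0,0,0]
    - [0,0,0]
    - [0,0,0]
    - [0,0,0]
    - [0,0,0]
    - [0,0,0]
    - [0,0,0]
    - [0,0,0]
    - [0,0,0]
    - [0,0,0]
    - [0,0,0]
    - [0,0,0]

```text
time_s: 5.4
position: [0.4281, 0.1084, 0.1251]
tool_rot: [[1.0, 0.001, -0.002], [0.001, -1.0, 0.0], [-0.002, -0.0, -1.0]]
ft_force: [0.4, 0.4, -3.8]
grip_width: 0.0527
gripper_force: 64.4
```

Emit:
move_arm:
  jaw: [4.5,4.5,4.5,4.5,4.5]
  dp:
    - [-1,-2.9,0]
    - [-0.9,-2,0]
    - [-0.35,-1,0]
    - [0,0,0]
    - [0,0,0]
  turn:
    - [0,0,0]
    - [0,0,0]
    - [0,0,0]
    - [0,0,0]
    - [0,0,0]

```text
time_s: 5.82
position: [0.4076, 0.1651, 0.1253]
tool_rot: [[1.0, 0.001, -0.0], [0.001, -1.0, -0.0], [-0.0, 0.0, -1.0]]
ft_force: [0.7, -0.8, -3.8]
grip_width: 0.0528
gripper_force: 64.5
```

Emit:
move_arm:
  jaw: [4.5,4.5,4.5,4.5,4.5,4.5,4.5]
  dp:
    - [0,-0.3,2]
    - [0,0,2.5]
    - [0,0,2]
    - [0,0,1.2]
    - [0,0,0.8]
    - [0,0,0.4]
    - [0,0,0]
  turn:
    - [0,0,0]
    - [0,0,0]
    - [0,0,0]
    - [0,0,0]
    - [0,0,0]
    - [0,0,0]
    - [0,0,0]

```text
time_s: 6.4
position: [0.4083, 0.1674, 0.0363]
tool_rot: [[1.0, -0.001, -0.0], [-0.001, -1.0, -0.0], [-0.0, 0.0, -1.0]]
ft_force: [-0.6, 0.5, -4.2]
grip_width: 0.0524
gripper_force: 64.6
```

Emit:
move_arm:
  jaw: [4.5,4.5,5.6,6.5,8.5,8.5,8.5,8.5,8.5,8.5,8.5,8.5]
  dp:
    - [0,0,0.1]
    - [0,0,0.05]
    - [0,0,0]
    - [0,0,0]
    - [0,0,0]
    - [0,0,0]
    - [0,0,0]
    - [0,0,-1]
    - [0,0,-3]
    - [0,0,-3.5]
    - [0,0,-3]
    - [0,0,-2]
  turn:
    - [0,0,0]
    - [0,0,0]
    - [0,0,0]
    - [0,0,0]
    - [0,0,0]
    - [0,0,0]
    - [0,0,0]
    - [0,0,0]
    - [0,0,0]
    - [0,0,0]
    - [0,0,0]
    - [0,0,0]

```text
time_s: 7.4
position: [0.4084, 0.1682, 0.1626]
tool_rot: [[1.0, 0.0, 0.003], [0.0, -1.0, 0.0], [0.003, -0.0, -1.0]]
ft_force: [0.7, 0.7, 0.5]
grip_width: 0.0849
gripper_force: 0.0
```

Run:
```python
from h import *
rims(dict(A=(.4074,.1682,.082,.027)))
```

```text
A 2414 0.0817 [407.5 167.4] 27.1
```

Emit:
move_arm:
  jaw: [8.5,8.5,8.5,8.5,8.5,8.5,8.5,8.5,8.5,8.5,8.5,8.5]
  dp:
    - [0.8,1.8,0]
    - [1.4,3.2,0]
    - [1.6,3.6,0]
    - [1.6,3.6,0]
    - [1.6,3.6,0]
    - [1.6,3.6,0]
    - [1.6,3.6,0]
    - [1.6,3.6,0]
    - [1.6,3.6,0]
    - [1.6,3.6,0]
    - [1.4,3.2,0]
    - [0.8,1.8,0]
  turn:
    - [0,0,0]
    - [0,0,0]
    - [0,0,0]
    - [0,0,0]
    - [0,0,0]
    - [0,0,0]
    - [0,0,0]
    - [0,0,0]
    - [0,0,0]
    - [0,0,0]
    - [0,0,0]
    - [0,0,0]

```text
time_s: 8.45
position: [0.5807, -0.2235, 0.159]
tool_rot: [[1.0, -0.002, -0.0], [-0.002, -1.0, -0.0], [-0.0, 0.0, -1.0]]
ft_force: [0.4, -0.1, -0.7]
grip_width: 0.085
gripper_force: 0.0
```

Emit:
move_arm:
  jaw: [8.5,8.5,8.5]
  dp:
    - [1,2.2,0]
    - [0,0.6,0]
    - [0,0,0]
  turn:
    - [0,0,0]
    - [0,0,0]
    - [0,0,0]

```text
time_s: 8.7
position: [0.5898, -0.2493, 0.1589]
tool_rot: [[1.0, -0.002, -0.001], [-0.002, -1.0, 0.0], [-0.001, -0.0, -1.0]]
ft_force: [0.2, 0.7, -0.9]
grip_width: 0.085
gripper_force: 0.0
```

Run:
```python
from h import *
print(observe()['position']);rims(S)
```

```text
[ 0.58981895 -0.2492509   0.15886177]
A none 0
B 1294 0.0607 [ 594.5 -251.8] 21.1
C 735 0.0506 [ 605.2 -131. ] 16.0
D 289 0.0421 [ 481.7 -242.3] 10.9
```

Emit:
move_arm:
  jaw: [8.5,8.5,8.5,8.5,8.5,8.5,3.2,3.2,3.2,3.2,3.2,3.2]
  dp:
    - [0.45,0.25,2]
    - [0,0,3.5]
    - [0,0,3.5]
    - [0,0,3]
    - [0,0,1.9]
    - [0,0,0]
    - [0,0,0]
    - [0,0,0]
    - [0,0,0]
    - [0,0,0]
    - [0,0,0]
    - [0,0,0]
  turn:
    - [0,0,0]
    - [0,0,0]
    - [0,0,0]
    - [0,0,0]
    - [0,0,0]
    - [0,0,0]
    - [0,0,0]
    - [0,0,0]
    - [0,0,0]
    - [0,0,0]
    - [0,0,0]
    - [0,0,0]

```text
time_s: 9.75
position: [0.5954, -0.2507, 0.0232]
tool_rot: [[1.0, 0.0, 0.003], [0.0, -1.0, -0.002], [0.003, 0.002, -1.0]]
ft_force: [0.4, 0.5, 7.4]
grip_width: 0.04
gripper_force: 60.6
```

Emit:
move_arm:
  jaw: [3.2,3.2,3.2]
  dp:
    - [0,0,0]
    - [0,0,0]
    - [0,0,0]
  turn:
    - [0,0,0]
    - [0,0,0]
    - [0,0,0]

```text
time_s: 10.0
position: [0.5954, -0.2507, 0.0231]
tool_rot: [[1.0, 0.0, 0.003], [0.0, -1.0, -0.002], [0.003, 0.002, -1.0]]
ft_force: [-0.6, 1.2, 6.6]
grip_width: 0.0399
gripper_force: 60.6
```

Emit:
move_arm:
  jaw: [3.2,3.2,3.2,3.2,3.2,3.2,3.2,3.2,3.2,3.2,3.2,3.2]
  dp:
    - [0,0,-1]
    - [0,0,-2.2]
    - [0,0,-3]
    - [0,0,-3]
    - [0,0,-1.8]
    - [-0.4,-1.5,0]
    - [-0.8,-3,0]
    - [-1,-3.7,0]
    - [-1,-3.7,0]
    - [-1,-3.7,0]
    - [-1,-3.7,0]
    - [-1,-3.7,0]
  turn:
    - [0,0,0]
    - [0,0,0]
    - [0,0,0]
    - [0,0,0]
    - [0,0,0]
    - [0,0,0]
    - [0,0,0]
    - [0,0,0]
    - [0,0,0]
    - [0,0,0]
    - [0,0,0]
    - [0,0,0]

```text
time_s: 11.0
position: [0.5316, -0.0188, 0.1319]
tool_rot: [[1.0, -0.0, 0.001], [-0.0, -1.0, -0.0], [0.001, 0.0, -1.0]]
ft_force: [0.3, 0.6, -1.7]
grip_width: 0.04
gripper_force: 61.0
```

Emit:
move_arm:
  jaw: [3.2,3.2,3.2,3.2,3.2,3.2,3.2,3.2,3.2]
  dp:
    - [-1,-3.7,0]
    - [-1,-3.7,0]
    - [-1,-3.7,0]
    - [-1,-3.7,0]
    - [-0.8,-2.6,0]
    - [-0.5,-1.6,0]
    - [0,0,0]
    - [0,0,0]
    - [0,0,0]
  turn:
    - [0,0,0]
    - [0,0,0]
    - [0,0,0]
    - [0,0,0]
    - [0,0,0]
    - [0,0,0]
    - [0,0,0]
    - [0,0,0]
    - [0,0,0]

```text
time_s: 11.75
position: [0.4797, 0.169, 0.1314]
tool_rot: [[1.0, -0.0, 0.001], [-0.0, -1.0, -0.0], [0.001, 0.0, -1.0]]
ft_force: [0.6, 0.1, -2.8]
grip_width: 0.0401
gripper_force: 61.1
```

Emit:
move_arm:
  jaw: [3.2,3.2,3.2,3.2,3.2,3.2,3.2]
  dp:
    - [0.25,-0.5,2]
    - [0,0,3]
    - [0,0,2.4]
    - [0,0,1.4]
    - [0,0,0.6]
    - [0,0,0.3]
    - [0,0,0]
  turn:
    - [0,0,0]
    - [0,0,0]
    - [0,0,0]
    - [0,0,0]
    - [0,0,0]
    - [0,0,0]
    - [0,0,0]

```text
time_s: 12.33
position: [0.4824, 0.174, 0.034]
tool_rot: [[1.0, -0.001, 0.0], [-0.001, -1.0, -0.0], [0.0, 0.0, -1.0]]
ft_force: [-0.3, -0.3, -1.0]
grip_width: 0.0402
gripper_force: 61.1
```

Emit:
move_arm:
  jaw: [3.2,3.2,4.4,5.5,8,8.5,8.5,8.5,8.5,8.5,8.5,8.5]
  dp:
    - [0,0,0.1]
    - [0,0,0.05]
    - [0,0,0]
    - [0,0,0]
    - [0,0,0]
    - [0,0,0]
    - [0,0,0]
    - [0,0,-1]
    - [0,0,-3]
    - [0,0,-3.5]
    - [0,0,-3]
    - [0,0,-2]
  turn:
    - [0,0,0]
    - [0,0,0]
    - [0,0,0]
    - [0,0,0]
    - [0,0,0]
    - [0,0,0]
    - [0,0,0]
    - [0,0,0]
    - [0,0,0]
    - [0,0,0]
    - [0,0,0]
    - [0,0,0]

```text
time_s: 13.33
position: [0.4825, 0.1747, 0.1604]
tool_rot: [[1.0, 0.0, 0.003], [0.0, -1.0, 0.0], [0.003, -0.0, -1.0]]
ft_force: [0.8, 0.8, 0.6]
grip_width: 0.0853
gripper_force: 0.0
```

Run:
```python
from h import *
rims(dict(B=(.4818,.174,.070,.021),A=(.4074,.1682,.082,.027)))
```

```text
B 1353 0.0696 [481.8 174.1] 20.9
A 2062 0.0815 [407.2 167.6] 27.6
```

Emit:
move_arm:
  jaw: [8.5,8.5,8.5,8.5,8.5,8.5,8.5,8.5,8.5,8.5,8.5,8.5]
  dp:
    - [0.7,1.8,0]
    - [1.2,3.0,0]
    - [1.4,3.4,0]
    - [1.4,3.4,0]
    - [1.4,3.4,0]
    - [1.4,3.4,0]
    - [1.4,3.4,0]
    - [1.4,3.4,0]
    - [1.2,3.0,0]
    - [0.8,2.0,0]
    - [0,0.4,0]
    - [0,0,0]
  turn:
    - [0,0,0]
    - [0,0,0]
    - [0,0,0]
    - [0,0,0]
    - [0,0,0]
    - [0,0,0]
    - [0,0,0]
    - [0,0,0]
    - [0,0,0]
    - [0,0,0]
    - [0,0,0]
    - [0,0,0]

```text
time_s: 14.38
position: [0.6048, -0.1325, 0.1566]
tool_rot: [[1.0, -0.002, -0.001], [-0.002, -1.0, 0.0], [-0.001, -0.0, -1.0]]
ft_force: [-0.2, 0.9, 0.7]
grip_width: 0.0849
gripper_force: 0.0
```

Run:
```python
from h import *
rims(S);print(observe()['position'])
```

```text
A none 0
B none 0
C 706 0.0506 [ 605.3 -130.9] 15.9
D 46 0.0419 [ 480.9 -233.1] 5.8
[ 0.60461289 -0.13125175  0.15683147]
```

Emit:
move_arm:
  jaw: [8.5,8.5,8.5,8.5,8.5,8.5,2.4,2.4,2.4,2.4,2.4,2.4]
  dp:
    - [0,0,2]
    - [0,0,3.5]
    - [0,0,3.5]
    - [0,0,3]
    - [0,0,1.9]
    - [0,0,0]
    - [0,0,0]
    - [0,0,0]
    - [0,0,0]
    - [0,0,0]
    - [0,0,0]
    - [0,0,0]
  turn:
    - [0,0,0]
    - [0,0,0]
    - [0,0,0]
    - [0,0,0]
    - [0,0,0]
    - [0,0,0]
    - [0,0,0]
    - [0,0,0]
    - [0,0,0]
    - [0,0,0]
    - [0,0,0]
    - [0,0,0]

```text
time_s: 15.43
position: [0.6056, -0.1315, 0.0201]
tool_rot: [[1.0, 0.0, 0.002], [0.0, -1.0, -0.001], [0.002, 0.001, -1.0]]
ft_force: [-1.6, 0.4, 6.9]
grip_width: 0.0295
gripper_force: 59.2
```

Emit:
move_arm:
  jaw: [2.4,2.4,2.4,2.4]
  dp:
    - [0,0,0]
    - [0,0,0]
    - [0,0,0]
    - [0,0,0]
  turn:
    - [0,0,0]
    - [0,0,0]
    - [0,0,0]
    - [0,0,0]

```text
time_s: 15.77
position: [0.6056, -0.1315, 0.0201]
tool_rot: [[1.0, 0.0, 0.002], [0.0, -1.0, -0.001], [0.002, 0.001, -1.0]]
ft_force: [-1.8, 1.4, 7.3]
grip_width: 0.029
gripper_force: 59.2
```

Emit:
move_arm:
  jaw: [2.4,2.4,2.4,2.4,2.4,2.4,2.4,2.4,2.4,2.4,2.4,2.4]
  dp:
    - [0,0,-1]
    - [0,0,-2.2]
    - [0,0,-3]
    - [0,0,-3]
    - [0,0,-1.8]
    - [-0.2,-1.5,0]
    - [-0.5,-3,0]
    - [-0.6,-3.7,0]
    - [-0.6,-3.7,0]
    - [-0.6,-3.7,0]
    - [-0.6,-3.7,0]
    - [-0.6,-3.7,0]
  turn:
    - [0,0,0]
    - [0,0,0]
    - [0,0,0]
    - [0,0,0]
    - [0,0,0]
    - [0,0,0]
    - [0,0,0]
    - [0,0,0]
    - [0,0,0]
    - [0,0,0]
    - [0,0,0]
    - [0,0,0]

```text
time_s: 16.77
position: [0.5665, 0.1009, 0.128]
tool_rot: [[1.0, 0.0, -0.001], [0.0, -1.0, 0.0], [-0.001, -0.0, -1.0]]
ft_force: [1.0, -0.3, -0.8]
grip_width: 0.0294
gripper_force: 59.5
```

Emit:
move_arm:
  jaw: [2.4,2.4,2.4,2.4,2.4,2.4]
  dp:
    - [-0.6,-3.5,0]
    - [-0.4,-2.6,0]
    - [-0.2,-2.1,0]
    - [0,0,0]
    - [0,0,0]
    - [0,0,0]
  turn:
    - [0,0,0]
    - [0,0,0]
    - [0,0,0]
    - [0,0,0]
    - [0,0,0]
    - [0,0,0]

```text
time_s: 17.27
position: [0.5555, 0.1804, 0.1281]
tool_rot: [[1.0, 0.0, -0.001], [0.0, -1.0, -0.0], [-0.001, 0.0, -1.0]]
ft_force: [0.8, -0.7, -0.6]
grip_width: 0.0297
gripper_force: 59.5
```

Emit:
move_arm:
  jaw: [2.4,2.4,2.4,2.4,2.4,2.4,2.4]
  dp:
    - [0.15,0,2]
    - [0,0,3]
    - [0,0,2.4]
    - [0,0,1.4]
    - [0,0,0.6]
    - [0,0,0.3]
    - [0,0,0]
  turn:
    - [0,0,0]
    - [0,0,0]
    - [0,0,0]
    - [0,0,0]
    - [0,0,0]
    - [0,0,0]
    - [0,0,0]

```text
time_s: 17.85
position: [0.5577, 0.18, 0.0314]
tool_rot: [[1.0, -0.001, 0.0], [-0.001, -1.0, 0.0], [0.0, -0.0, -1.0]]
ft_force: [0.1, 0.7, -0.3]
grip_width: 0.0295
gripper_force: 59.5
```

Emit:
move_arm:
  jaw: [2.4,2.4,3.4,4.5,7,8.5,8.5,8.5,8.5,8.5,8.5,8.5]
  dp:
    - [0,0,0.15]
    - [0,0,0]
    - [0,0,0]
    - [0,0,0]
    - [0,0,0]
    - [0,0,0]
    - [0,0,0]
    - [0,0,-1]
    - [0,0,-3]
    - [0,0,-3.5]
    - [0,0,-3]
    - [0,0,-2]
  turn:
    - [0,0,0]
    - [0,0,0]
    - [0,0,0]
    - [0,0,0]
    - [0,0,0]
    - [0,0,0]
    - [0,0,0]
    - [0,0,0]
    - [0,0,0]
    - [0,0,0]
    - [0,0,0]
    - [0,0,0]

```text
time_s: 18.85
position: [0.5581, 0.1807, 0.1589]
tool_rot: [[1.0, 0.0, 0.004], [0.0, -1.0, 0.0], [0.004, -0.0, -1.0]]
ft_force: [0.8, 0.3, -0.4]
grip_width: 0.0852
gripper_force: 0.0
```

Run:
```python
from h import *
rims(dict(C=(.5566,.1801,.060,.016),B=(.4818,.174,.070,.021)))
```

```text
C 741 0.0596 [557.6 180.4] 15.8
B 1178 0.0694 [481.9 174.1] 21.3
```

Emit:
move_arm:
  jaw: [8.5,8.5,8.5,8.5,8.5,8.5,8.5,8.5,8.5,8.5,8.5,8.5]
  dp:
    - [-0.4,2.0,0]
    - [-0.6,3.3,0]
    - [-0.7,3.8,0]
    - [-0.7,3.8,0]
    - [-0.7,3.8,0]
    - [-0.7,3.8,0]
    - [-0.7,3.8,0]
    - [-0.7,3.8,0]
    - [-0.7,3.8,0]
    - [-0.7,3.8,0]
    - [-0.6,3.3,0]
    - [-0.4,2.0,0]
  turn:
    - [0,0,0]
    - [0,0,0]
    - [0,0,0]
    - [0,0,0]
    - [0,0,0]
    - [0,0,0]
    - [0,0,0]
    - [0,0,0]
    - [0,0,0]
    - [0,0,0]
    - [0,0,0]
    - [0,0,0]

```text
time_s: 19.9
position: [0.4807, -0.2326, 0.1553]
tool_rot: [[1.0, -0.002, 0.001], [-0.002, -1.0, -0.001], [0.001, 0.001, -1.0]]
ft_force: [-0.1, 0.4, 0.0]
grip_width: 0.0852
gripper_force: 0.0
```

Emit:
move_arm:
  jaw: [8.5,8.5,8.5]
  dp:
    - [0,1.2,0]
    - [0,0,0]
    - [0,0,0]
  turn:
    - [0,0,0]
    - [0,0,0]
    - [0,0,0]

```text
time_s: 20.15
position: [0.4816, -0.2409, 0.1549]
tool_rot: [[1.0, -0.0, 0.0], [-0.0, -1.0, 0.0], [0.0, -0.0, -1.0]]
ft_force: [0.4, 1.3, -0.8]
grip_width: 0.0854
gripper_force: 0.0
```

Run:
```python
from h import *
rims(S);print(observe()['position'])
```

```text
A none 0
B none 0
C none 0
D 328 0.0424 [ 481.3 -242.1] 10.8
[ 0.48171675 -0.24024104  0.15492579]
```

Emit:
move_arm:
  jaw: [8.5,8.5,8.5,8.5,8.5,8.5,1.6,1.6,1.6,1.6,1.6,1.6]
  dp:
    - [0,0.15,2]
    - [0,0,3.5]
    - [0,0,3.5]
    - [0,0,3]
    - [0,0,2]
    - [0,0,0]
    - [0,0,0]
    - [0,0,0]
    - [0,0,0]
    - [0,0,0]
    - [0,0,0]
    - [0,0,0]
  turn:
    - [0,0,0]
    - [0,0,0]
    - [0,0,0]
    - [0,0,0]
    - [0,0,0]
    - [0,0,0]
    - [0,0,0]
    - [0,0,0]
    - [0,0,0]
    - [0,0,0]
    - [0,0,0]
    - [0,0,0]

```text
time_s: 21.2
position: [0.4819, -0.2431, 0.016]
tool_rot: [[1.0, 0.0, 0.001], [0.0, -1.0, -0.001], [0.001, 0.001, -1.0]]
ft_force: [-0.3, -0.0, 6.1]
grip_width: 0.0198
gripper_force: 58.4
```

Emit:
move_arm:
  jaw: [1.6,1.6,1.6,1.6,1.6]
  dp:
    - [0,0,0]
    - [0,0,0]
    - [0,0,0]
    - [0,0,0]
    - [0,0,0]
  turn:
    - [0,0,0]
    - [0,0,0]
    - [0,0,0]
    - [0,0,0]
    - [0,0,0]

```text
time_s: 21.62
position: [0.4818, -0.2431, 0.016]
tool_rot: [[1.0, 0.0, 0.001], [0.0, -1.0, -0.001], [0.001, 0.001, -1.0]]
ft_force: [-0.2, 1.7, 7.5]
grip_width: 0.0195
gripper_force: 58.4
```

Emit:
move_arm:
  jaw: [1.6,1.6,1.6,1.6,1.6,1.6,1.6,1.6,1.6,1.6,1.6,1.6]
  dp:
    - [0,0,-1]
    - [0,0,-2.2]
    - [0,0,-3]
    - [0,0,-3]
    - [0,0,-1.8]
    - [0.5,-1.5,0]
    - [1,-3,0]
    - [1.3,-3.6,0]
    - [1.3,-3.6,0]
    - [1.3,-3.6,0]
    - [1.3,-3.6,0]
    - [1.3,-3.6,0]
  turn:
    - [0,0,0]
    - [0,0,0]
    - [0,0,0]
    - [0,0,0]
    - [0,0,0]
    - [0,0,0]
    - [0,0,0]
    - [0,0,0]
    - [0,0,0]
    - [0,0,0]
    - [0,0,0]
    - [0,0,0]

```text
time_s: 22.62
position: [0.5617, -0.0161, 0.1258]
tool_rot: [[1.0, -0.0, 0.001], [-0.0, -1.0, -0.0], [0.001, 0.0, -1.0]]
ft_force: [-0.4, 0.3, -0.8]
grip_width: 0.0197
gripper_force: 58.7
```

Emit:
move_arm:
  jaw: [1.6,1.6,1.6,1.6,1.6,1.6,1.6,1.6,1.6,1.6]
  dp:
    - [1.3,-3.6,0]
    - [1.3,-3.6,0]
    - [1.3,-3.6,0]
    - [1.3,-3.6,0]
    - [1,-3,0]
    - [0.7,-2,0]
    - [0,-0.8,0]
    - [0,0,0]
    - [0,0,0]
    - [0,0,0]
  turn:
    - [0,0,0]
    - [0,0,0]
    - [0,0,0]
    - [0,0,0]
    - [0,0,0]
    - [0,0,0]
    - [0,0,0]
    - [0,0,0]
    - [0,0,0]
    - [0,0,0]

```text
time_s: 23.45
position: [0.6302, 0.1827, 0.1252]
tool_rot: [[1.0, -0.001, -0.0], [-0.001, -1.0, -0.0], [-0.0, 0.0, -1.0]]
ft_force: [-1.1, -0.3, -0.8]
grip_width: 0.0195
gripper_force: 58.8
```

Emit:
move_arm:
  jaw: [1.6,1.6,1.6,1.6,1.6,1.6,1.6]
  dp:
    - [0.1,-0.35,2]
    - [0,0,3]
    - [0,0,2.4]
    - [0,0,1.4]
    - [0,0,0.7]
    - [0,0,0.3]
    - [0,0,0]
  turn:
    - [0,0,0]
    - [0,0,0]
    - [0,0,0]
    - [0,0,0]
    - [0,0,0]
    - [0,0,0]
    - [0,0,0]

```text
time_s: 24.03
position: [0.6316, 0.1868, 0.0271]
tool_rot: [[1.0, -0.001, 0.0], [-0.001, -1.0, -0.0], [0.0, 0.0, -1.0]]
ft_force: [-0.0, -0.9, -0.6]
grip_width: 0.0198
gripper_force: 58.7
```

Emit:
move_arm:
  jaw: [1.6,1.6,2.4,3.4,5,7,7,7,7,7,7,7]
  dp:
    - [0,0,0.15]
    - [0,0,0]
    - [0,0,0]
    - [0,0,0]
    - [0,0,0]
    - [0,0,0]
    - [0,0,0]
    - [0,0,-1]
    - [0,0,-3]
    - [0,0,-3.5]
    - [-1,0,-3]
    - [-2,0,-2]
  turn:
    - [0,0,0]
    - [0,0,0]
    - [0,0,0]
    - [0,0,0]
    - [0,0,0]
    - [0,0,0]
    - [0,0,0]
    - [0,0,0]
    - [0,0,0]
    - [0,0,0]
    - [0,0,0]
    - [0,0,0]

```text
time_s: 25.03
position: [0.6031, 0.1874, 0.1542]
tool_rot: [[1.0, -0.0, 0.006], [-0.0, -1.0, 0.001], [0.006, -0.001, -1.0]]
ft_force: [-0.5, 0.1, -0.0]
grip_width: 0.0699
gripper_force: 0.0
```

Emit:
move_arm:
  jaw: [7,7,7,7,7,7]
  dp:
    - [-2,0,-2]
    - [-3,0,0]
    - [-3,0,0]
    - [-2,0,0]
    - [0,0,0]
    - [0,0,0]
  turn:
    - [0,0,0]
    - [0,0,0]
    - [0,0,0]
    - [0,0,0]
    - [0,0,0]
    - [0,0,0]

```text
time_s: 25.53
position: [0.5012, 0.1877, 0.1715]
tool_rot: [[1.0, 0.001, 0.002], [0.001, -1.0, 0.0], [0.002, -0.0, -1.0]]
ft_force: [1.0, -0.7, -0.4]
grip_width: 0.07
gripper_force: 0.0
```

Run:
```python
from h import *
im,d=rims(dict(A=(.4074,.1682,.082,.027),B=(.4818,.174,.070,.021),C=(.5566,.1801,.060,.016),D=(.631,.1862,.052,.011)))
cv2.imwrite('pics/w2.png',im[:,:,::-1])
```

```text
A 1825 0.0815 [407.5 167.7] 27.2
B 1200 0.0696 [482.  174.4] 21.0
C 729 0.0599 [557.3 180.3] 15.7
D 440 0.0516 [630.4 187.2] 11.2
```

View pics/w2.png

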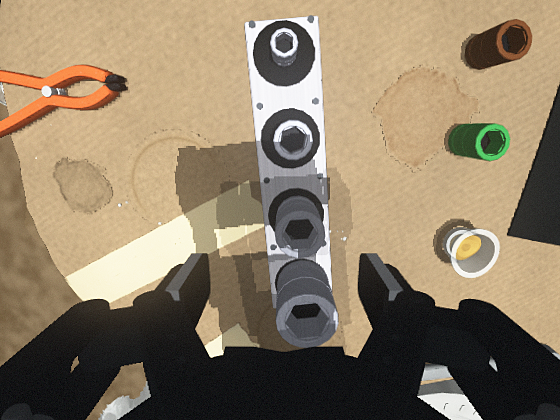

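The picture shows all four sockets upright and centred on their pads, at D (284,42), C (292,140), B (298,228) and A (306,310). The near cup at (470,250) is still standing. I'm handing the job in.

```bash
python3 -c "
from rig import ticket
print(ticket.close_job())"
```

```text
the job is handed in; nothing more can be done
None
```

All four sockets stand upright on their pads in size order, largest by the loop, each about 1 mm from pad centre by the last wrist-camera measurement; the job was handed in at about 26 s, with no verdict returned.

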